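# Load a bench slat under the sprung clips of the drilling jig

## Robot

A 6-joint arm with a two-finger parallel gripper is mounted at the origin on the work surface. World frame = base frame: x ahead of the robot, y to its left, z up, the work surface at z = 0. Lengths are in mm, angles in rad, forces in N, time in s.
With the tool pointing down it reaches from about 200 to 875 mm from the base axis. Payload 3.4 kg.
Tool frame: the origin (TCP) lies at the very end of the fingers, on their centre line; the grasp point (between the pads) lies 19 mm behind it (robot.grasp_offset is the distance from the TCP to the grasp point, in mm); z points along the fingers, y is the line along which they close (so a half turn about z gives the same grasp; the last joint's range is limited). The gripper opens to 94 mm and grips with 3 to 60 N. Pads are 16 mm wide; open, the fingers measure 119 mm over their backs; the gripper's body (75 mm by 177 mm) begins 78 mm behind the grasp point.
Start: joints at [-1.428, 0.276, 1.505, -0, 1.361, -0.121], TCP at [149.93, -555.146, 205.493] pointing down, gripper open.
Joint ranges: [-2.89, 2.89], [-0.75, 2.08], [0.22, 2.7], [-1.18, 4.32], [0.11, 2.71], [-2.7, 2.7]. Speed limits (rad/s): [2.57, 2.57, 3.14, 3.14, 3.14, 3.14].

## Interface

Orientations are given as a rotation vector (axis times angle).
In Python, from bench import robot gives the robot as it stands. The module is installed in compiled form; this text tells all that it offers.
- The arm moves only by the tool apply_moves, never from a script. Its argument "increments" is a list of rows, each a list of 5 numbers: the closure, from 0 (fully open) to 1 (shut), then the shift along the tool's x, y, z each as a share of 1000 mm, from -1 to 1, then the turn about the tool's z as a share of 45 degrees, from -1 to 1. In form: [[claw, tx, ty, tz, turn], ...]. A call has 1 to 10 rows; each row shifts and turns the commanded pose from where the row before left it, along the tool's axes as they then stand; what a row does not reach is not made up. A row lasts 1/12 s, in which the tool goes at most 41.7 mm and 7.16 degrees, less where a joint would pass 70% of its speed; a pose out of reach is approached as far as the arm can. A call with a number of a shift or a turn outside -1 to 1 is refused whole. A call with a gripper value outside its range is refused whole. The fingers move at their own pace and stop on an object; "squeeze" is the grip in N (left out, the last holds). Time passes only in rows, so rows that do not move let the fingers close. It gives the time, the measured TCP pose, the force, the opening and the grip force at its end, in the units of the state.
- robot.sense(): the state, without advancing time (a new reading comes with each control period).
- robot.read_camera(name): name is "scene" or "side" or "wrist"; returns a dict with "img" (384x512x3 uint8, red, green, blue), "fx", "fy", "cx", "cy" (pixels), "distortion" ([k1, k2, p1, p2, k3] as OpenCV has them; the pictures are not rectified), "R" (3x3) and "t" (3): a world point X has camera coordinates R X + t. Camera axes: x right, y down, z forward; pixel columns grow to the right and rows downward; lengths in mm; the calibration is good to about 2 mm. A picture is of the moment at which its call begins. There is no depth.
- robot.sign_off(): hands the job in; it is judged then, once.
The state is a dict: "t": time; "q": joint angles; "dq": joint speeds; "joint_efforts": joint torques, N m; "position": TCP position; "tool_rot": TCP orientation; "ft_force": force on the tool from outside, world axes, zero at the start; "torque": the same for the moment, N m; "width": opening from 0.0 (shut) to 1.0 (fully open); "grasp_force": force on a finger pad.
Only numpy, scipy, OpenCV 4.12 (cv2) and the standard library are available. Lean on these libraries where they do the work, as an engineer would, in place of code of your own. Each camera call takes 0.05 s, during which the arm holds its last target. There are 200 camera calls.

## Task

Three wooden slats lie beside the drilling jig: take the one that has a wide groove cut across it near one end. Lay it flat on the jig's bed, groove up and grooved end towards the clips, and slide it straight under the two sprung steel clips until its end is home at the wooden stop and both clips have ridden up and snapped down into the groove. Let go of it there.

Things in the scene. Friction and masses are not known exactly. Their poses are not given: they have to be found in the camera images.
- slat_mid (a point): Centre (half-way up) of the wanted slat: loose pine strip, 200 mm long (x) x 48 wide (y) x 18 thick (z up), 90 g, flat on the table, +x end roughly away from the robot. A groove 38 mm wide, 6 mm deep crosses its top, 28 to 66 mm from the +x end. Two other slats of the same outside size lie near: one without groove, one grooved in the middle; room for fingers (50 mm from the centre) is free.
- jig_home (a point): Where slat_mid lies when the slat is home; x = level slide direction towards the stop, z up. Jig: fixed wooden board 340 x 130 x 18 mm, its top (bed) 9 mm below this point, from 190 mm before to 150 mm beyond it. Stop block (90 wide, 22 high) face 100 mm beyond. No side guides. Block and clips reach 35 mm above the bed. A slat centred 90 mm or more before this point lies clear of the clips.
- clip_left (a joint): Sprung steel clip, 12 mm wide, 13 mm to +y of the centre line, running from the stop block towards the open end. Nose 24 mm beyond jig_home, 23 above the bed, sloping 20 degrees down to a bead 56 mm beyond it, 11.5 above the bed; a slat pushed along the bed lifts it (both: up to about 12 N). Lift angle, rad: 0 at rest, 0.12 on the slat's top, about 0.01 snapped in the groove.
- clip_right (a joint): The same clip and lift angle, 13 mm to -y of the centre line.
There are look-alikes about, which are no part of the job. What is shaped like the part that bears slat_mid but blue or turquoise is not meant.

How it is judged (in metres and radians):
On the way:
1. both clips ride up on the slat (value of joint each of clip_left, clip_right above 0.07 rad and x of slat_mid in the frame of jig_home between -0.08 and -0.012 m), for 0.04 s.
At the end, for the whole second after the job is handed in: The slat lies flat on the bed, within 12 mm of home at the stop, within 15 mm of the jig's centre line and 10 degrees of its direction, both clips snapped down into its groove (lift below 0.05 rad), at rest and released (x of slat_mid in the frame of jig_home between -0.012 and 0.006 m and y of slat_mid in the frame of jig_home between -0.015 and 0.015 m and z of slat_mid in the frame of jig_home between -0.005 and 0.005 m and angle between the x axis of slat_mid and the x axis of jig_home, either way round below 0.18 rad and value of joint each of clip_left, clip_right below 0.05 rad and linear speed of slat below 0.02 m/s); the robot touches nothing.
It also fails if it takes over 42 s, if anything falls off the work surface, if the arm or the gripper's body presses on something with over 40 N, if the wrist force passes 120 N, or if a joint passes its speed limit or range.

## Working session

There is one attempt and no reset: what is moved stays moved. The work goes in short steps, Python scripts to look and compute and a tool call to move; the robot and the scene stay as the last step left them, time stands still between calls to the robot, and variables do not carry over. Pictures are saved under pics/ and viewed, at most 10 in all, crops included, and the job is handed in when it is done.

Besides the shell and the picture viewer there is one more tool, called after ">>>" by a JSON object that holds its "fn" and its "kwargs", one argument or row to a line. apply_moves: Moves the arm, as the interface text tells. Its arguments: {"type":"object","properties":{"increments":{"type":"array"},"squeeze":{"type":"number"}},"required":["increments"]}

```bash
mkdir -p pics; cat > h.py <<'E'
import numpy as np, cv2
from bench import robot
def cam(n,save=None):
    c=robot.read_camera(n)
    if save: cv2.imwrite('pics/'+save,c['img'][:,:,::-1])
    c['K']=np.array([[c['fx'],0,c['cx']],[0,c['fy'],c['cy']],[0,0,1.]]); c['R']=np.array(c['R']);c['t']=np.array(c['t']);c['d']=np.array(c['distortion'])
    return c
def plane(c,px,z):
    u=cv2.undistortPoints(np.array(px,float).reshape(-1,1,2),c['K'],c['d']).reshape(-1,2)
    d=np.c_[u,np.ones(len(u))]@c['R']; o=-c['R'].T@c['t']
    return o+d*((z-o[2])/d[:,2])[:,None]
def proj(c,X):
    return cv2.projectPoints(np.array(X,float).reshape(-1,1,3),cv2.Rodrigues(c['R'])[0],c['t'],c['K'],c['d'])[0].reshape(-1,2)
E
python3 - <<'E'
from h import *
a=cam('scene');b=cam('side')
cv2.imwrite('pics/scene.png',a['img'][:,:,::-1]);cv2.imwrite('pics/side.png',b['img'][:,:,::-1])
for c in(a,b):print(-c['R'].T@c['t'])
print(robot.sense()['t'],robot.sense()['tool_rot'],robot.sense()['position'])
E
```

```text
[ 905.34218619  652.88631203 1119.81878505]
[ 207.08161538 1064.08761414  716.9522418 ]
0.1 [-3.11270704e+00 -4.13115319e-01  5.61114366e-05] [ 149.86323194 -554.62012184  204.71335071]
```

View pics/scene.png

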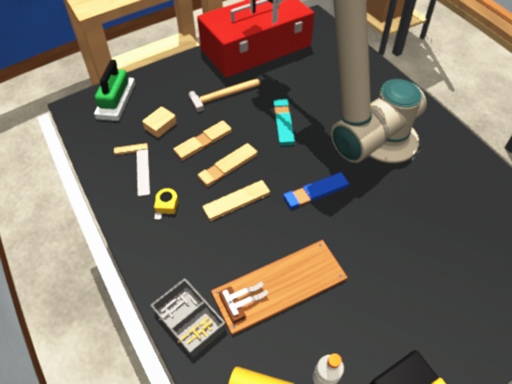

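View pics/side.png

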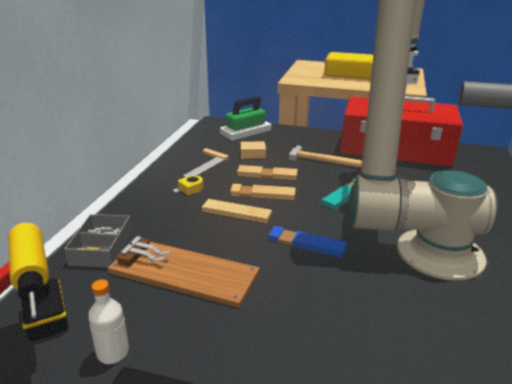

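Scene: pine slats at about (203,140), (228,164) and (237,200); look-alikes are blue (316,190) and turquoise (284,122). The jig is at (280,285), with stop and clips at its left end near (240,300). Next I'll check which slat is grooved near one end in a close crop, and measure the corners.

```bash
python3 - <<'E'
from h import *
c=cam('scene');im=c['img']
cr=cv2.resize(im[110:225,165:285],None,fx=5,fy=5,interpolation=cv2.INTER_CUBIC)
cv2.imwrite('pics/crop1.png',cr[:,:,::-1])
hsv=cv2.cvtColor(im,cv2.COLOR_RGB2HSV)
m=cv2.inRange(hsv,(8,50,90),(28,255,255))
cs,_=cv2.findContours(m,cv2.RETR_EXTERNAL,cv2.CHAIN_APPROX_NONE)
for k in cs:
    A=cv2.contourArea(k)
    if A<300:continue
    x,y=k[:,0].mean(0)
    if not(150<x<350 and 110<y<340):continue
    jig=A>3000
    p=plane(c,k.reshape(-1,2),18)
    r=cv2.minAreaRect(p[:,:2].astype(np.float32))
    print(A,(x,y),r); print(cv2.boxPoints(r).round())
E
```

```text
6034.5 (np.float64(277.2006472491909), np.float64(285.8867313915858)) ((601.0249633789062, 258.8139953613281), (135.86024475097656, 344.0409240722656), 85.40725708007812)
[[424. 205.]
 [767. 177.]
 [778. 313.]
 [435. 340.]]
511.0 (np.float64(165.69230769230768), np.float64(201.46153846153845)) ((744.5889282226562, -144.20077514648438), (94.41144561767578, 71.71764373779297), 58.860328674316406)
[[ 689. -166.]
 [ 751. -203.]
 [ 800. -122.]
 [ 738.  -85.]]
1127.5 (np.float64(235.35570469798657), np.float64(199.65771812080536)) ((562.1748046875, -36.02592086791992), (62.559425354003906, 207.96218872070312), 87.377197265625)
[[457. -63.]
 [665. -72.]
 [667. -10.]
 [460.  -0.]]
956.5 (np.float64(227.36220472440945), np.float64(163.78740157480314)) ((516.6041259765625, -169.4921875), (209.7233428955078, 64.70980072021484), 8.84398078918457)
[[ 408. -154.]
 [ 418. -218.]
 [ 625. -185.]
 [ 615. -121.]]
857.5 (np.float64(202.048), np.float64(139.36)) ((536.8901977539062, -303.8663635253906), (209.70106506347656, 66.77765655517578), 7.634518146514893)
[[ 429. -285.]
 [ 437. -351.]
 [ 645. -323.]
 [ 636. -257.]]
635.5 (np.float64(159.1851851851852), np.float64(120.91358024691358)) ((626.939453125, -459.38922119140625), (115.76052856445312, 105.82333374023438), 19.57571792602539)
[[ 555. -429.]
 [ 590. -529.]
 [ 699. -490.]
 [ 664. -390.]]
```

View pics/crop1.png

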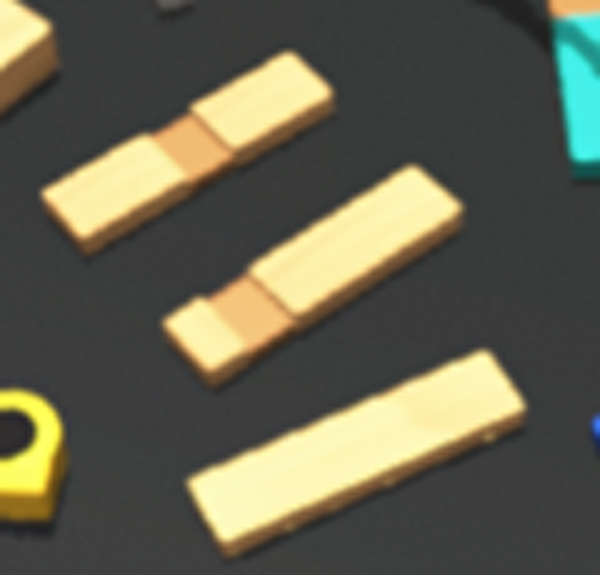

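The middle slat, at scene (228,164), has its groove near the far end, so I choose it. The one at (203,140) is grooved in the middle and (237,200) has no groove. Now I'll work out the move to hover over it.

```bash
cat >> h.py <<'E'
from scipy.spatial.transform import Rotation as Ro
def go(p,yaw):
    s=robot.sense();R=Ro.from_rotvec(s['tool_rot']).as_matrix()
    y0=np.degrees(np.arctan2(R[1,0],R[0,0]));turn=(y0-yaw)/45
    d=np.array(p)-s['position'];a=np.radians(yaw)
    X=np.array([np.cos(a),np.sin(a),0]);Y=np.array([np.sin(a),-np.cos(a),0])
    print('t',s['t'],'pos',s['position'].round(1) if hasattr(s['position'],'round') else s['position'],'yaw',y0.round(2),'tilt',R[:,2].round(3))
    print('turn',round(turn,4),'then shift',round(d@X/1000,4),round(d@Y/1000,4),round(-d[2]/1000,4))
E
python3 - <<'E'
from h import *
go([480,-178,205],8.8)
E
```

```text
t 0.15 pos [ 149.9 -554.7  204.8] yaw 15.11 tilt [-0.     0.001 -1.   ]
turn 0.1403 then shift 0.3839 -0.3218 -0.0002
```

>>> {"fn": "apply_moves", "kwargs": {
  "increments": [
    [0,0,0,0,0.14],
    [0,0.025,-0.021,0,0],
    [0,0.025,-0.021,0,0],
    [0,0.025,-0.021,0,0],
    [0,0.025,-0.021,0,0],
    [0,0.025,-0.021,0,0],
    [0,0.025,-0.021,0,0],
    [0,0.025,-0.021,0,0],
    [0,0.025,-0.021,0,0],
    [0,0.025,-0.021,0,0]
  ]
}}

```text
t: 0.98
position: [343.9, -332.4, 205.3]
tool_rot: [-3.132, -0.241, 0.0]
ft_force: [0.6, 0.3, 0.1]
width: 1.003
grasp_force: 0.0
```

>>> {"fn": "apply_moves", "kwargs": {
  "increments": [
    [0,0.025,-0.021,0,0],
    [0,0.025,-0.021,0,0],
    [0,0.025,-0.021,0,0],
    [0,0.025,-0.021,0,0],
    [0,0.025,-0.021,0,0],
    [0,0.03,-0.025,0,0],
    [0,0,0,0,0],
    [0,0,0,0,0]
  ]
}}

```text
t: 1.65
position: [477.2, -180.2, 205.0]
tool_rot: [-3.132, -0.248, 0.001]
ft_force: [0.3, -0.3, 0.3]
width: 1.001
grasp_force: 0.0
```

```bash
python3 - <<'E'
from h import *
go([480,-178,205],8.8)
c=cam('wrist','w1.png')
im=c['img'];hsv=cv2.cvtColor(im,cv2.COLOR_RGB2HSV)
m=cv2.inRange(hsv,(8,50,90),(28,255,255))
cs,_=cv2.findContours(m,cv2.RETR_EXTERNAL,cv2.CHAIN_APPROX_NONE)
for k in cs:
    A=cv2.contourArea(k)
    if A<1500:continue
    p=plane(c,k.reshape(-1,2),18)
    r=cv2.minAreaRect(p[:,:2].astype(np.float32))
    print(A,k[:,0].mean(0),r); print(cv2.boxPoints(r).round())
print(-c['R'].T@c['t'])
E
```

```text
t 1.65 pos [ 477.2 -180.2  205. ] yaw 9.05 tilt [-0.001  0.    -1.   ]
turn 0.0055 then shift 0.0031 -0.0017 0.0
10243.5 [389.70896391 129.87310827] ((539.97021484375, -312.5189208984375), (201.570068359375, 67.22300720214844), 7.641823768615723)
[[ 436. -293.]
 [ 445. -359.]
 [ 644. -332.]
 [ 635. -266.]]
8884.5 [253.55619048 126.42285714] ((519.2679443359375, -172.76583862304688), (201.43809509277344, 49.67045593261719), 8.848546028137207)
[[ 416. -164.]
 [ 424. -213.]
 [ 623. -182.]
 [ 615. -133.]]
8389.0 [128.12796209  78.15165877] ((546.243896484375, -40.944461822509766), (53.31416320800781, 164.55953979492188), 87.35223388671875)
[[463. -64.]
 [627. -71.]
 [630. -18.]
 [465. -11.]]
[ 551.87716385 -169.44426011  384.53748014]
```

View pics/w1.png

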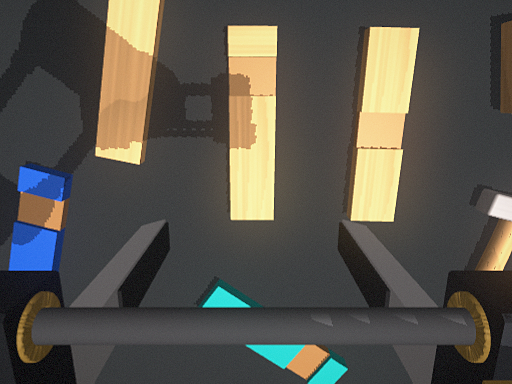

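The wrist view shows the wanted slat at (253,126), with the groove at its top, which is the far end. The fitted rectangle is 201×50 mm, which matches. Grasp 40 mm before its centre.

```bash
python3 - <<'E'
from h import *
go([479.8,-179,4],8.85)
E
```

```text
t 1.7 pos [ 476.3 -181.3  205.1] yaw 8.93 tilt [-0.001 -0.    -1.   ]
turn 0.0018 then shift 0.0038 -0.0017 0.2011
```

>>> {"fn": "apply_moves", "kwargs": {
  "increments": [
    [0,0.003,-0.002,0.03,0],
    [0,0,0,0.03,0],
    [0,0,0,0.03,0],
    [0,0,0,0.03,0],
    [0,0,0,0.03,0],
    [0,0,0,0.02,0],
    [0,0,0,0.015,0],
    [0,0,0,0.01,0],
    [0,0,0,0.005,0],
    [0,0,0,0,0]
  ]
}}

```text
t: 2.53
position: [478.2, -179.9, 4.8]
tool_rot: [-3.132, -0.239, 0.002]
ft_force: [-0.4, 0.1, 0.3]
width: 0.998
grasp_force: 0.0
```

>>> {"fn": "apply_moves", "kwargs": {
  "increments": [
    [1,0,0,0,0],
    [1,0,0,0,0],
    [1,0,0,0,0],
    [1,0,0,0,0],
    [1,0,0,0,0],
    [1,0,0,0,0],
    [1,0,0,0,0],
    [1,0,0,0,0]
  ],
  "squeeze": 50
}}

```text
t: 3.2
position: [479.3, -179.1, 5.6]
tool_rot: [-3.132, -0.242, -0.0]
ft_force: [0.1, 1.1, 1.4]
width: 0.505
grasp_force: 50.0
```

>>> {"fn": "apply_moves", "kwargs": {
  "increments": [
    [1,0,0,-0.02,0],
    [1,0,0,-0.03,0],
    [1,0,0,-0.03,0],
    [1,0,0,-0.03,0],
    [1,0,0,-0.02,0],
    [1,0,0,0,0.15],
    [1,0,0,0,0.15],
    [1,0,0,0,0],
    [1,0,0,0,0]
  ]
}}

```text
t: 3.95
position: [478.8, -179.0, 135.1]
tool_rot: [-3.139, 0.124, 0.001]
ft_force: [0.4, -0.3, -1.9]
width: 0.51
grasp_force: 50.0
```

```bash
python3 - <<'E'
from h import *
s=robot.sense();print(s['width'],s['grasp_force'])
go([474.5,266,135],-4.6)
c=cam('scene');im=c['img'];hsv=cv2.cvtColor(im,cv2.COLOR_RGB2HSV)
cv2.imwrite('pics/s2.png',cv2.resize(im[225:345,190:360],None,fx=4,fy=4)[:,:,::-1])
E
```

```text
0.5100749585512349 49.99228477478027
t 3.95 pos [ 478.8 -179.   135.1] yaw -4.51 tilt [-0.001  0.    -1.   ]
turn 0.002 then shift -0.04 -0.4432 0.0001
```

View pics/s2.png

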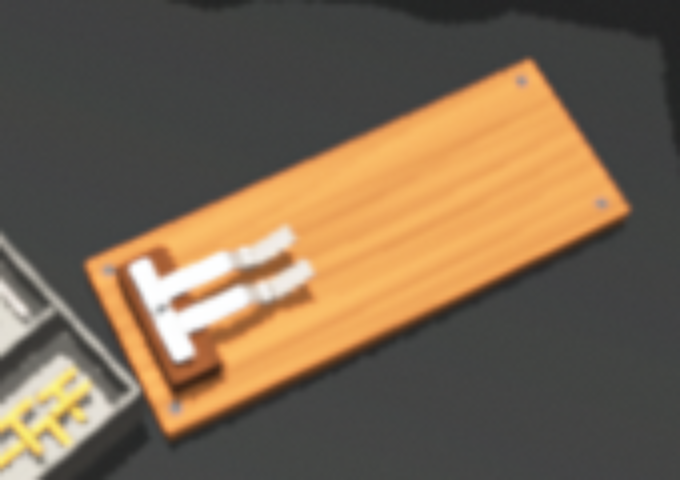

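The crop shows the jig board, with the stop and both clips at its far (+x) end and the open end nearer the robot. Carrying the slat over now.

>>> {"fn": "apply_moves", "kwargs": {
  "increments": [
    [1,-0.01,-0.03,0,0],
    [1,-0.01,-0.035,0,0],
    [1,-0.01,-0.035,0,0],
    [1,-0.01,-0.035,0,0],
    [1,0,-0.035,0,0],
    [1,0,-0.035,0,0],
    [1,0,-0.035,0,0],
    [1,0,-0.035,0,0],
    [1,0,-0.035,0,0],
    [1,0,-0.035,0,0]
  ]
}}

```text
t: 4.83
position: [467.0, 169.6, 135.0]
tool_rot: [3.139, -0.124, -0.001]
ft_force: [0.7, -0.2, -1.0]
width: 0.504
grasp_force: 50.0
```

>>> {"fn": "apply_moves", "kwargs": {
  "increments": [
    [1,0,-0.035,0,0],
    [1,0,-0.03,0,0],
    [1,0,-0.02,0,0],
    [1,0,-0.013,0,0],
    [1,0,0,0,0],
    [1,0,0,0,0]
  ]
}}

```text
t: 5.33
position: [475.1, 265.1, 134.8]
tool_rot: [3.138, -0.125, -0.002]
ft_force: [1.2, -0.1, -2.0]
width: 0.506
grasp_force: 50.0
```

```bash
python3 - <<'E'
from h import *
go([474.5,266,135],-4.6)
c=cam('wrist','w2.png')
print(-c['R'].T@c['t'])
E
```

```text
t 5.3333 pos [475.1 265.1 134.8] yaw -4.57 tilt [-0.001 -0.001 -1.   ]
turn 0.0007 then shift -0.0007 -0.0008 -0.0002
[550.57472964 258.52667627 314.29578355]
```

View pics/w2.png

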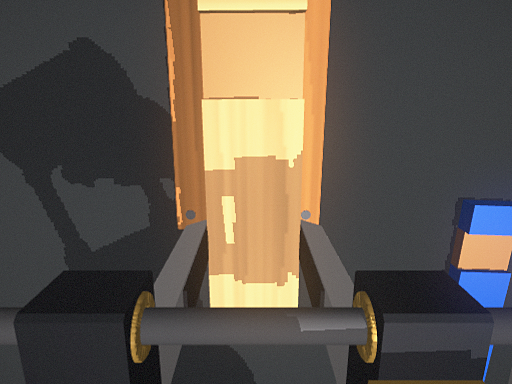

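The wrist view shows the slat held straight, with its groove at rows 12–98 and the board edges on both sides. The screws are at (190,214) and (306,215). Measuring both in world coordinates.

```bash
python3 - <<'E'
from h import *
c=cam('wrist');im=c['img'];hsv=cv2.cvtColor(im,cv2.COLOR_RGB2HSV)
m=cv2.inRange(hsv,(3,60,60),(30,255,255))
L=[];R_=[]
for r in range(5,215,6):
    x=np.where(m[r,150:345])[0]+150; L.append((x.min(),r));R_.append((x.max(),r))
out={}
for n,P in(('L',L),('R',R_)):
    p=plane(c,P,18)[:,:2]; f=np.polyfit(p[:,0],p[:,1],1)
    res=abs(np.polyval(f,p[:,0])-p[:,1]); f=np.polyfit(p[res<np.median(res)*2+.3,0],p[res<np.median(res)*2+.3,1],1)
    out[n]=f;print(n,'yaw',np.degrees(np.arctan(f[0])),'y at 550,600',np.polyval(f,[550,600]),res.max())
print('width',(out['L'][1]-out['R'][1]+550*(out['L'][0]-out['R'][0])))
print('screws',plane(c,[(190,214),(306,215)],18))
col=[np.where(m[200:250,x])[0].max()+200 for x in (180,183,313,316)]
print(col,plane(c,[(180,col[0]),(183,col[1]),(313,col[2]),(316,col[3])],18))
# scene: far & near ends of the board
c=cam('scene');
g=lambda x,y:(x/4-.375+190,y/4-.375+225)
P=plane(c,[g(85,262),g(530,58),g(632,208),g(165,432)],18);print(P)
# stop block top front edge etc. by slat edges in held pose
c=cam('wrist');p=plane(c,[(202,99),(305,98),(200,11),(307,11),(208,305),(299,305)],147.8);print(p);print(robot.sense()['position'])
E
```

```text
L yaw -4.785267349304017 y at 550,600 [327.9409126  323.75524233] 3.4073523891379978
R yaw -4.299130080814086 y at 550,600 [197.33816824 193.57941279] 8.895873134551408
width 130.6027443629444
screws [[453.34573158 322.65766068  18.        ]
 [443.80422791 218.15483946  18.        ]]
[np.int64(229), np.int64(229), np.int64(223), np.int64(224)] [[439.72356249 333.62404477  18.        ]
 [439.49863338 330.89042713  18.        ]
 [435.58891435 212.12432049  18.        ]
 [434.39609153 209.43389875  18.        ]]
[[764.03298367 180.77985284  18.        ]
 [425.88203171 207.45336804  18.        ]
 [435.18089738 337.31771952  18.        ]
 [775.70705571 307.34359774  18.        ]]
[[551.84922486 280.96393157 147.8       ]
 [548.3085101  232.97980161 147.8       ]
 [589.086456   277.31390731 147.8       ]
 [585.19591662 230.45457717 147.8       ]
 [443.01470521 290.88609957 147.8       ]
 [438.84581347 241.17587694 147.8       ]]
[475.44577272 264.09519978 135.40260132]
```

Centreline at x=550 is y≈262.5, yaw ≈ −4.6°; the wrist and scene views agree, and the sizes of 130.6 and 340.6 mm match. Home is at about (620,257). The slat is about 4–5 mm too far to −y, so I correct that and lower it.

>>> {"fn": "apply_moves", "kwargs": {
  "increments": [
    [1,0,-0.0045,-0.02,0],
    [1,0,0,-0.0,0],
    [1,0,0,0.03,0],
    [1,0,0,0.03,0],
    [1,0,0,0.03,0],
    [1,0,0,0.02,0],
    [1,0,0,0.01,0],
    [1,0,0,0.005,0],
    [1,0,0,0,0],
    [1,0,0,0,0]
  ],
  "squeeze": 60
}}

```text
t: 6.37
position: [476.9, 270.1, 31.2]
tool_rot: [-3.138, 0.129, -0.003]
ft_force: [0.2, 0.1, -1.0]
width: 0.507
grasp_force: 60.0
```

>>> {"fn": "apply_moves", "kwargs": {
  "increments": [
    [1,0,0,0.003,0],
    [1,0,0,0.002,0],
    [1,0,0,0.001,0],
    [1,0,0,0,0],
    [1,0,0,0,0]
  ]
}}

```text
t: 6.78
position: [476.0, 270.1, 24.7]
tool_rot: [-3.139, 0.128, -0.001]
ft_force: [-0.0, 0.9, -1.6]
width: 0.507
grasp_force: 60.0
```

>>> {"fn": "apply_moves", "kwargs": {
  "increments": [
    [1,0,0,0.001,0],
    [1,0,0,0,0],
    [1,0,0,0,0]
  ]
}}

```text
t: 7.03
position: [476.2, 270.2, 23.6]
tool_rot: [-3.139, 0.128, -0.001]
ft_force: [-0.3, -0.1, -0.1]
width: 0.505
grasp_force: 60.0
```

>>> {"fn": "apply_moves", "kwargs": {
  "increments": [
    [1,0,0,0.001,0],
    [1,0.005,0,0,0],
    [1,0.008,0,0,0],
    [1,0.008,0,0,0],
    [1,0.005,0,0,0],
    [1,0.005,0,0,0],
    [1,0.005,0,0,0],
    [1,0.004,0,0,0]
  ]
}}

```text
t: 7.7
position: [511.6, 267.0, 23.6]
tool_rot: [3.139, -0.13, -0.012]
ft_force: [-9.8, 1.0, 14.4]
width: 0.502
grasp_force: 60.0
```

```bash
python3 - <<'E'
from h import *
s=robot.sense();print(s['position'],s['ft_force'],s['torque'])
c=cam('scene');im=c['img']
cv2.imwrite('pics/s3.png',cv2.resize(im[215:345,190:360],None,fx=4,fy=4)[:,:,::-1])
E
```

```text
[511.61970865 267.02324101  23.59026771] [-9.81125499  0.95501813 14.44171214] [0.36207137 1.76365631 0.02277393]
```

View pics/s3.png

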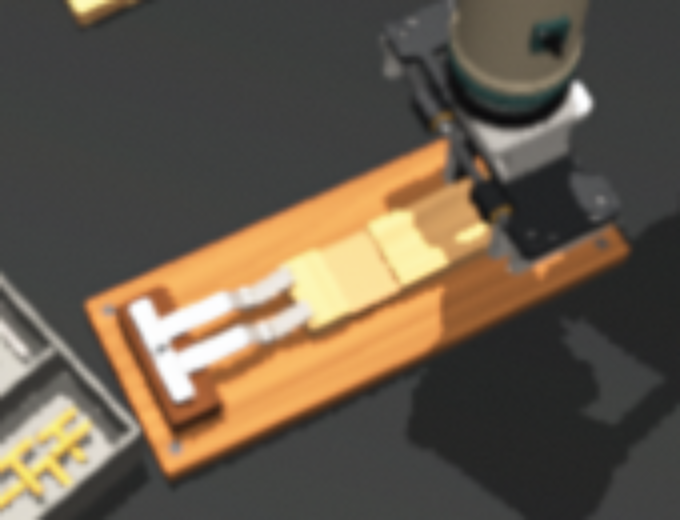

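The slat's end is just entering under both clip noses at crop (290,290), centred between them. Continuing slowly.

>>> {"fn": "apply_moves", "kwargs": {
  "increments": [
    [1,0.004,0,0,0],
    [1,0.004,0,0,0],
    [1,0.004,0,0,0],
    [1,0.004,0,0,0],
    [1,0.004,0,0,0],
    [1,0.004,0,0,0],
    [1,0.004,0,0,0],
    [1,0.004,0,0,0]
  ]
}}

```text
t: 8.42
position: [532.1, 264.8, 23.5]
tool_rot: [3.137, -0.132, -0.045]
ft_force: [-30.6, 3.2, 28.7]
width: 0.503
grasp_force: 60.0
```

```bash
python3 - <<'E'
from h import *
s=robot.sense();print(s['position'],s['ft_force'],s['torque'])
go([575,262,23.6],-4.6)
E
```

```text
[532.10396298 264.75025653  23.54977372] [-30.595814     3.23221718  28.69725701] [1.13937841 5.33706332 0.08048263]
t 8.4167 pos [532.1 264.8  23.5] yaw -4.82 tilt [-0.029 -0.    -1.   ]
turn -0.0049 then shift 0.043 -0.0007 -0.0001
```

>>> {"fn": "apply_moves", "kwargs": {
  "increments": [
    [1,0,0,-0.001,0],
    [1,0.003,0,-0.001,0],
    [1,0.003,0,0,0],
    [1,0.003,0,0,0],
    [1,0,0,0,0],
    [1,0,0,0,0]
  ]
}}

```text
t: 8.92
position: [550.2, 263.0, 23.6]
tool_rot: [3.137, -0.129, -0.019]
ft_force: [-9.8, 1.2, 4.3]
width: 0.501
grasp_force: 60.0
```

>>> {"fn": "apply_moves", "kwargs": {
  "increments": [
    [1,0.003,0,0,0],
    [1,0.003,0,0,0],
    [1,0.003,0,0,0],
    [1,0.003,0,0,0],
    [1,0.003,0,0,0],
    [1,0,0,0,0],
    [1,0,0,0,0]
  ]
}}

```text
t: 9.5
position: [564.8, 261.8, 23.6]
tool_rot: [3.137, -0.129, -0.02]
ft_force: [-9.7, 1.1, 6.0]
width: 0.504
grasp_force: 60.0
```

```bash
python3 - <<'E'
from h import *
c=cam('scene');im=c['img']
cv2.imwrite('pics/s4.png',cv2.resize(im[225:325,200:320],None,fx=6,fy=6,interpolation=cv2.INTER_CUBIC)[:,:,::-1])
E
```

```text
(no output)
```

View pics/s4.png

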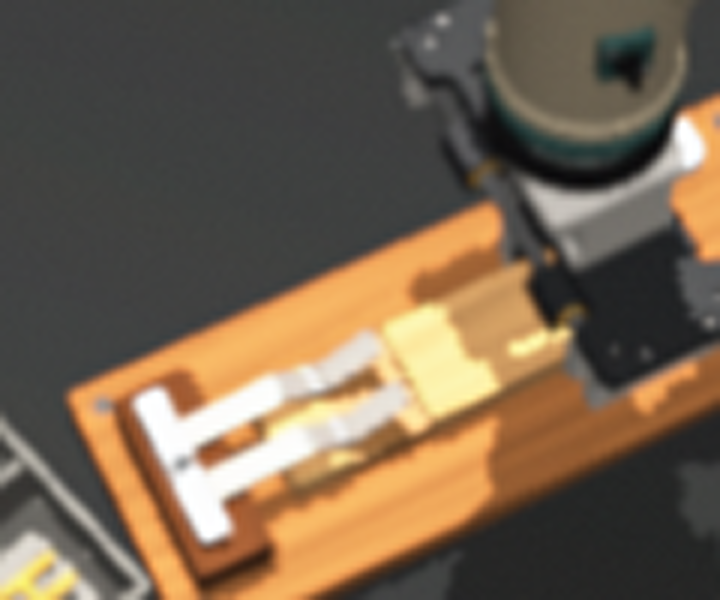

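The clips lie over the slat, whose end at crop (280,460) is about 15 mm short of the stop block. Pushing on to the stop.

>>> {"fn": "apply_moves", "kwargs": {
  "increments": [
    [1,0.003,0,0,0],
    [1,0.003,0,0,0],
    [1,0.003,0,0,0],
    [1,0,0,0,0],
    [1,0,0,0,0]
  ]
}}

```text
t: 9.97
position: [577.8, 261.2, 23.6]
tool_rot: [3.138, -0.129, -0.009]
ft_force: [-4.7, 0.9, 0.4]
width: 0.504
grasp_force: 60.0
```

>>> {"fn": "apply_moves", "kwargs": {
  "increments": [
    [1,0.003,0,0,0],
    [1,0.001,0,0,0],
    [1,0,0,0,0]
  ]
}}

```text
t: 10.22
position: [581.3, 260.9, 23.6]
tool_rot: [3.138, -0.129, -0.011]
ft_force: [-7.0, 1.1, 2.2]
width: 0.505
grasp_force: 60.0
```

>>> {"fn": "apply_moves", "kwargs": {
  "increments": [
    [1,0.002,0,0,0],
    [1,0.001,0,0,0],
    [1,0,0,0,0]
  ]
}}

```text
t: 10.47
position: [582.4, 260.8, 23.6]
tool_rot: [3.137, -0.129, -0.016]
ft_force: [-9.5, 2.1, 3.7]
width: 0.504
grasp_force: 60.0
```

>>> {"fn": "apply_moves", "kwargs": {
  "increments": [
    [1,0.002,0,0,0],
    [1,0.001,0,0,0],
    [1,0,0,0,0]
  ]
}}

```text
t: 10.72
position: [582.4, 260.7, 23.5]
tool_rot: [3.137, -0.13, -0.025]
ft_force: [-13.4, 1.8, 7.8]
width: 0.505
grasp_force: 60.0
```

The position has stalled and the force is rising, so the slat is at the stop. Relieve, release and retreat.

>>> {"fn": "apply_moves", "kwargs": {
  "increments": [
    [1,-0.003,0,0,0],
    [1,0,0,0,0],
    [0,0,0,0,0],
    [0,0,0,0,0],
    [0,0,0,0,0],
    [0,0,0,0,0],
    [0,0,0,0,0],
    [0,0,0,0,0]
  ]
}}

```text
t: 11.38
position: [588.1, 260.8, 24.5]
tool_rot: [-3.139, 0.129, -0.001]
ft_force: [-1.0, -0.2, -0.5]
width: 0.897
grasp_force: 0.0
```

>>> {"fn": "apply_moves", "kwargs": {
  "increments": [
    [0,0,0,-0.005,0],
    [0,0,0,-0.02,0],
    [0,0,0,-0.03,0],
    [0,-0.03,0,-0.03,0],
    [0,-0.03,0,-0.03,0],
    [0,-0.03,0,-0.03,0],
    [0,-0.03,0,0,0],
    [0,-0.03,0,0,0],
    [0,0,0,0,0],
    [0,0,0,0,0]
  ]
}}

```text
t: 12.22
position: [438.6, 273.2, 168.8]
tool_rot: [-3.139, 0.126, -0.002]
ft_force: [0.6, 0.5, -0.5]
width: 0.998
grasp_force: 0.0
```

```bash
python3 - <<'E'
from h import *
c=cam('wrist','w5.png')
s=cam('scene');im=s['img']
a=cv2.resize(im[235:325,205:305],None,fx=4,fy=4,interpolation=cv2.INTER_CUBIC)
b=cv2.resize(c['img'][:,:],None,fx=.9,fy=.9375)[:360,:]
cv2.imwrite('pics/s5.png',np.hstack([a[:360],b[:360,60:450]])[:,:,::-1])
print(robot.sense()['ft_force'],robot.sense()['position'])
E
```

```text
[0.40572618 0.85308564 0.2884445 ] [440.70483116 273.19289168 168.28814175]
```

View pics/s5.png

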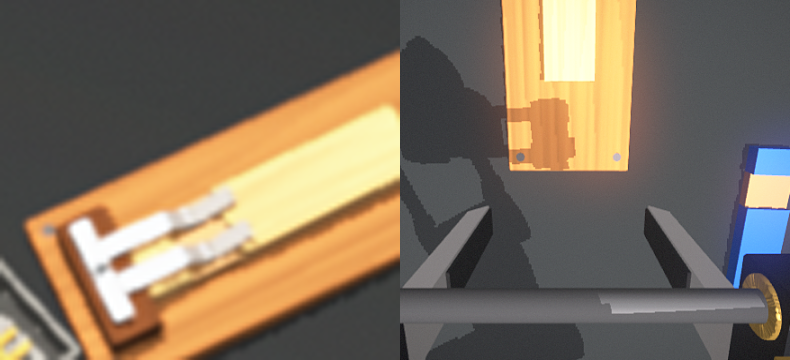

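```bash
python3 - <<'E'
from h import *
c=cam('wrist');im=c['img'];hsv=cv2.cvtColor(im,cv2.COLOR_RGB2HSV)
print([ (x,[i for i in range(60,200) if abs(int(im[i,x].astype(int).sum())-int(im[i-2,x].astype(int).sum()))>90]) for x in (230,250,270,300)])
print([i for i in range(170,335) if abs(im[60,i].astype(int).sum()-im[60,i-2].astype(int).sum())>70])
f=lambda x,y:((x-340)/.9,y/.9375)
T=plane(c,[f(541,81),f(595,81)],36)[:,:2];B=plane(c,[f(510,170),f(629,171)],18)[:,:2]
a=np.radians(-4.65);X=np.array([np.cos(a),np.sin(a)]);Y=np.array([-np.sin(a),np.cos(a)])
print(T,B,'gap',T@X,B@X,'lat',T@Y,B@Y)
E
```

```text
[(230, [90, 106, 180, 181, 184, 185, 186]), (250, [89, 90, 181, 182, 184, 185, 186]), (270, [89, 90, 184, 185, 186]), (300, [184, 185, 186])]
[181, 183, 184, 222, 223, 226, 227, 228, 283, 284, 285, 326, 327]
[[527.53602292 291.33843626]
 [523.28157018 239.59645493]] [[442.13519624 335.74675475]
 [430.45190288 206.53082282]] gap [502.18120243 502.13541078] [413.46134478 412.29188058] lat [333.1461839  281.22960752] [370.4849949  240.74722568]
```

The gap from the slat's near end to the board's open end is about 89.5 mm (90 expected), and the slat is about 1.6 mm off the centreline. The clips lie in the groove and the gripper is clear, so I'm handing in.

```bash
python3 -c "
from bench import robot
print(robot.sign_off())"
```

```text
the job is handed in; nothing more can be done
None
```

The end-grooved slat is home at the jig's stop and released, about 1.6 mm off the centre line; both clips appear snapped into its groove, judging by the pictures and the force drop on sliding in. I handed the job in at about 12.5 s; the hand-in gave no verdict.

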